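Put the wrench sockets back in the tray by size

TASK

Put the four loose sockets back in the red socket tray in order of size: each stands upright, mouth up, in the middle of the white spot of its own size, the smallest socket at the end with the smallest spot and so on up to the largest. Set each one down rather than dropping it, and leave the gear and the screwdriver where they lie.

Things in the scene. Friction and masses are not known exactly. Their poses are not given: they have to be found in the camera images.
- socket_1: loose bright steel wrench socket, the smallest of four: outer diameter 28 mm, height 44 mm, straight-sided; about 0.11 kg. Stands upright on the bench, hexagon mouth up. Origin: centre of its underside; z up along its axis.
- socket_2: loose bright steel wrench socket, the second smallest of four: outer diameter 38 mm, height 50 mm, a foot 31 mm in diameter up to about 16 mm high, then the full 38 mm up to the rim; about 0.2 kg. Stands upright on the bench, hexagon mouth up. Origin: centre of its underside; z up along its axis.
- socket_3: loose bright steel wrench socket, the second largest of four: outer diameter 48 mm, height 56 mm, a foot 36 mm in diameter up to about 18 mm high, then the full 48 mm up to the rim; about 0.34 kg. Stands upright on the bench, hexagon mouth up. Origin: centre of its underside; z up along its axis.
- socket_4: loose bright steel wrench socket, the largest of four: outer diameter 60 mm, height 62 mm, a foot 42 mm in diameter up to about 20 mm high, then the full 60 mm up to the rim; about 0.56 kg. Stands upright on the bench, hexagon mouth up. Origin: centre of its underside; z up along its axis.
- spot_1: place of socket_1: white disc 28 mm wide, the smallest of four, on the black pad of its bay in the fixed red tray (any angle; one row, 70 mm pitch, in order of size). Origin: disc centre on the pad's face, 6 mm above the bench; z up, x along the row towards the largest, y across. Bay 66 mm square; rim and dividers stand 6 mm above the pad.
- spot_2: place of socket_2: white disc 38 mm wide, the second smallest of four, on the black pad of its bay in the fixed red tray (any angle; one row, 70 mm pitch, in order of size). Origin: disc centre on the pad's face, 6 mm above the bench; z up, x along the row towards the largest, y across. Bay 66 mm square; rim and dividers stand 6 mm above the pad.
- spot_3: place of socket_3: white disc 48 mm wide, the second largest of four, on the black pad of its bay in the fixed red tray (any angle; one row, 70 mm pitch, in order of size). Origin: disc centre on the pad's face, 6 mm above the bench; z up, x along the row towards the largest, y across. Bay 66 mm square; rim and dividers stand 6 mm above the pad.
- spot_4: place of socket_4: white disc 60 mm wide, the largest of four, on the black pad of its bay in the fixed red tray (any angle; one row, 70 mm pitch, in order of size). Origin: disc centre on the pad's face, 6 mm above the bench; z up, x along the row towards the largest, y across. Bay 66 mm square; rim and dividers stand 6 mm above the pad.
- gear: bystander: loose dark steel spur gear lying flat among the sockets, 67 mm over the teeth, 22 mm high, 0.36 kg. Not to be moved. Origin: centre of its underside.
- screwdriver: bystander: loose screwdriver 220 mm long lying on the bench, orange handle 26 mm thick, thin steel blade. Not to be moved. Origin: below the middle of its length, on the bench; x along it towards the blade tip.
Not all that is in view belongs to the job. What is shaped like the socket_4 but purple is not meant.

How it is judged:
At the end, for the whole second after the job is handed in: Each of the four sockets stands upright (within 0.1 rad), mouth up, on the pad of its own spot (socket_1 on spot_1 up to socket_4 on spot_4), its axis within 12 mm of the spot's centre and its underside on the pad (-3 to +4 mm), and all are at rest (horizontal distance between socket_1 and spot_1 below 0.012 m and z of socket_1 in the frame of spot_1 between -0.003 and 0.004 m and angle between each of socket_1, socket_2, socket_3, socket_4's own z axis and vertical below 0.1 rad and linear speed of each of socket_1, socket_2, socket_3, socket_4 below 0.02 m/s and angular speed of each of socket_1, socket_2, socket_3, socket_4 below 0.2 rad/s and horizontal distance between socket_2 and spot_2 below 0.012 m and z of socket_2 in the frame of spot_2 between -0.003 and 0.004 m and horizontal distance between socket_3 and spot_3 below 0.012 m and z of socket_3 in the frame of spot_3 between -0.003 and 0.004 m and horizontal distance between socket_4 and spot_4 below 0.012 m and z of socket_4 in the frame of spot_4 between -0.003 and 0.004 m); the robot touches nothing.
It fails at once if a socket is dropped or knocked so that it moves free of the fingers at more than 0.75 m/s (a fall of about 3 cm) ((linear speed of socket_1 above 0.75 m/s and contact force between the fingers and socket_1 below 0.1 N) or (linear speed of socket_2 above 0.75 m/s and contact force between the fingers and socket_2 below 0.1 N) or (linear speed of socket_3 above 0.75 m/s and contact force between the fingers and socket_3 below 0.1 N) or (linear speed of socket_4 above 0.75 m/s and contact force between the fingers and socket_4 below 0.1 N)).
It fails at once if the gear is moved by more than 20 mm (distance of gear from where it was at the start of the episode above 0.02 m).
It fails at once if the screwdriver is moved by more than 20 mm (distance of screwdriver from where it was at the start of the episode above 0.02 m).
It also fails if it takes over 106 s, if anything falls off the work surface, if the arm or the gripper's body presses on something with over 40 N, if the wrist force passes 120 N, or if a joint passes its speed limit or range.

ROBOT

A 7-joint arm with a two-finger parallel gripper is mounted at the origin on the work surface. World frame = base frame: x ahead of the robot, y to its left, z up, the work surface at z = 0. Lengths are in m, angles in rad, forces in N, time in s.
With the tool pointing down it reaches from about 0.4 to 0.875 m from the base axis. Payload 4.4 kg.
Tool frame: the origin (TCP) lies midway between the tips of the shut fingers; the grasp point (between the pads) lies 19 mm behind it; z points along the fingers, y is the line along which they close (so a half turn about z gives the same grasp; the last joint's range is limited). The gripper opens to 85 mm and grips with 20 to 120 N. Pads are 22 mm wide; open, the fingers measure 114 mm over their backs; the gripper's body (76 mm by 85 mm) begins 54 mm behind the grasp point. The pads swing forward as they close: fully open they stand 13 mm farther back than shut.
Start: joints at [1.261, 0.628, 0.038, 1.517, -0.027, 0.996, -0.02], TCP at [0.157, -0.631, 0.231] pointing down, gripper open.
Joint ranges: [-3.06, 3.06], [-0.37, 2.12], [-1.25, 1.32], [0.18, 2.47], [-1.1, 4.24], [0.23, 1.98], [-2.94, 2.94]. Speed limits (rad/s): [2.57, 2.57, 3.14, 3.14, 3.14, 3.14, 3.14].

INTERFACE

Orientations are given as a unit quaternion [x, y, z, w].
In Python, from plant import * gives the robot as it stands.
- The arm moves only by the tool jog_arm, never from a script. Its argument "plan" is a list of rows, each a list of 2 entries, a list of its own where there are three numbers: the shift along the tool's x, y, z scaled (see below), then the turn about the tool's z scaled (see below). A call has 1 to 20 rows; each row is the pose to reach, as a shift and turn from the pose commanded when the call began, along the tool's axes at that moment; what a row does not reach only later rows make up. The controller multiplies each number of a shift by 100 mm and each number of a turn by pi/2 rad. A row lasts 1/8 s, in which the tool goes at most 62.5 mm and 10.7 degrees, less where a joint would pass 70% of its speed; a pose out of reach is approached as far as the arm can. A call with a number of a shift or a turn outside -1 to 1 is refused whole. A call with a gripper value outside its range is refused whole. "hand" is the closure, from -1 (fully open) to 1 (shut), set as the call begins (left out, the last holds). The fingers move at their own pace and stop on an object; "grip_force" is the grip in N (left out, the last holds). Time passes only in rows, so rows that repeat a pose let the fingers close. It gives the time, the measured TCP pose, the force, the opening and the grip force at its end, in the units of the state.
- state(): the state, without advancing time (a new reading comes with each control period).
- read_camera(name): name is "side" or "top" or "wrist"; returns (picture, depth): 480x640x3 uint8, blue, green, red; 480x640 float32, m along the optical axis (not along the pixel's ray), 0 where there is no reading.
- calibration(name): a dict with "camera_matrix" (3x3 intrinsics, pixels), "cam_to_world" (4x4, takes a point from camera to world coordinates). Camera axes: x right, y down, z forward; pixel columns grow to the right and rows downward; lengths in m; the calibration is good to about 2 mm. A picture is of the moment at which its call begins: read the wrist's pose just before it. calibration takes no time and is no camera call; for the wrist camera it gives the pose at the moment of the call.
- sign_off(): hands the job in; it is judged then, once.
The state is a dict: "t": time; "joint_pos": joint angles; "qd": joint speeds; "joint_torque": joint torques, N m; "eef_pos": TCP position; "orientation": TCP orientation; "contact_force": force on the tool from outside, world axes, zero at the start; "moment": the same for the moment, N m; "grip_width": finger opening in m; "grasp_force": force on a finger pad.
Only numpy, scipy, OpenCV 4.12 (cv2) and the standard library are available. Lean on these libraries where they do the work, as an engineer would, in place of code of your own. Each camera call takes 0.05 s, during which the arm holds its last target. There are 200 camera calls.

## Working session

There is one attempt and no reset: what is moved stays moved. The work goes in short steps, Python scripts to look and compute and a tool call to move; the robot and the scene stay as the last step left them, time stands still between calls to the robot, and variables do not carry over. Pictures are saved under pics/ and viewed, at most 14 in all, crops included, and the job is handed in when it is done.

Besides the shell and the picture viewer there is one more tool, called as name(argument=value, ...) on one line, values as JSON. jog_arm: Moves the arm, as the interface text tells. Shifts and turns lie within -1 to 1; 1 stands for 100 mm of shift or pi/2 rad of turn. Its arguments: {"type":"object","properties":{"plan":{"type":"array","items":{"type":"array"}},"hand":{"type":"number"},"grip_force":{"type":"number"}},"required":["plan"]}

```bash
mkdir -p pics; python3 - <<'E'
from plant import *
import cv2,numpy as np
s=state();print(s)
for n in("top","side"):
    p,d=read_camera(n);cv2.imwrite(f"pics/{n}0.png",p);np.savez(f"{n}0.npz",p=p,d=d,K=calibration(n)["camera_matrix"],T=calibration(n)["cam_to_world"])
    print(n,calibration(n))
E
```

```text
{'t': 0.0, 'joint_pos': array([ 1.26123461,  0.62931019,  0.0384091 ,  1.51836017, -0.02697894,
        0.99631737, -0.02001274]), 'qd': array([ 1.03125686e-04,  2.06418596e-03, -3.24357600e-04, -1.79597492e-05,
       -1.00048036e-03, -7.89643719e-04,  6.16063630e-04]), 'joint_torque': array([-2.15667596e-04, -5.63405585e+01,  1.22576125e+00, -1.93445849e+01,
        1.08869458e-02,  1.04131954e-02,  1.08301779e-05]), 'eef_pos': array([ 0.15677106, -0.63016806,  0.23041429]), 'orientation': array([ 9.92579732e-01,  1.21591918e-01, -1.24732208e-04, -9.30691772e-04]), 'contact_force': array([ 0.03402274,  0.19589084, -0.22829037]), 'moment': array([ 0.04227451, -0.00190399, -0.01611827]), 'grasp_force': 0.0, 'grip_width': 0.08542823907149681}
top {'camera_matrix': array([[556.97886102,   0.        , 312.7600176 ],
       [  0.        , 556.97886102, 241.04022032],
       [  0.        ,   0.        ,   1.        ]]), 'cam_to_world': array([[ 0.01707041, -0.99818601,  0.05773466,  0.50853971],
       [-0.99980788, -0.01759749, -0.00863334, -0.0399845 ],
       [ 0.00963367, -0.05757619, -0.99829463,  1.32654293],
       [ 0.        ,  0.        ,  0.        ,  1.        ]])}
side {'camera_matrix': array([[599.34128763,   0.        , 304.24876054],
       [  0.        , 599.34128763, 236.45907198],
       [  0.        ,   0.        ,   1.        ]]), 'cam_to_world': array([[ 0.91629251, -0.1944307 ,  0.35014959,  0.20348478],
       [-0.40016488, -0.48070965,  0.78024759, -0.94474643],
       [ 0.0166162 , -0.85505259, -0.51827499,  0.64136448],
       [ 0.        ,  0.        ,  0.        ,  1.        ]])}
```

View pics/top0.png

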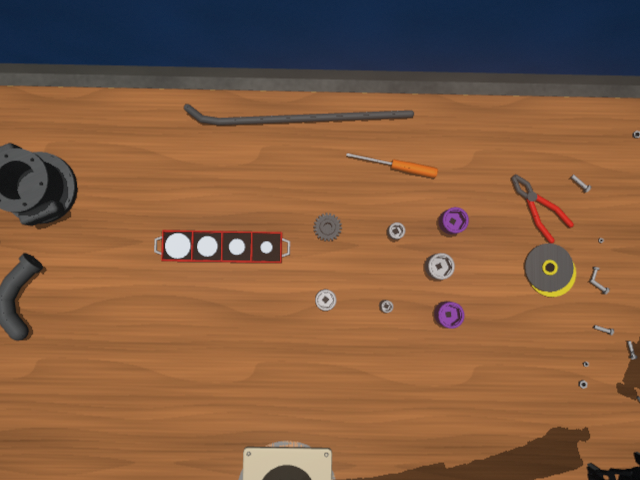

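View pics/side0.png

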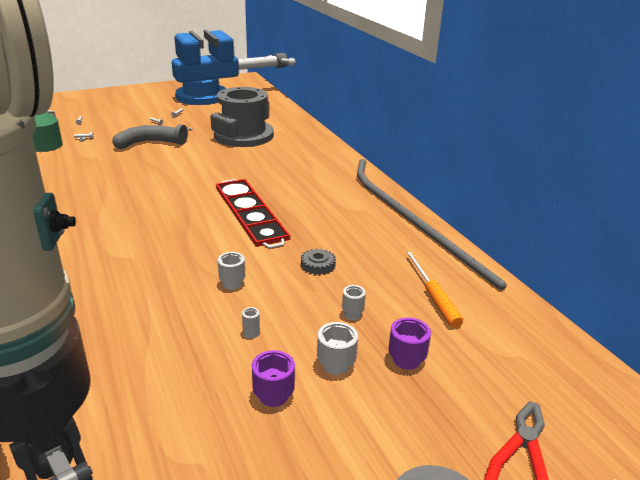

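Top view: socket_1 at (386,306), socket_2 (397,231), socket_3 (325,300) and socket_4 (440,267). The purple ones are at (454,221) and (449,315), the gear at (327,228), and the spots run at u = 266, 237, 207, 178, v ≈ 247. The side view agrees with this: steel sockets at (251,322), (353,302), (231,271), (337,348).

```bash
cat > meas.py <<'E'
import cv2,numpy as np
def cloud(d,K,T):
    v,u=np.mgrid[:480,:640]
    P=np.stack([(u-K[0,2])/K[0,0]*d,(v-K[1,2])/K[1,1]*d,d],-1)
    return P@T[:3,:3].T+T[:3,3]
def cast(uv,K,T,z):
    uv=np.asarray(uv,float).reshape(-1,2)
    r=np.c_[(uv-K[[0,1],2])/K[0,0],np.ones(len(uv))]@T[:3,:3].T
    return T[:3,3]+r*((z-T[2,3])/r[:,2])[:,None]
def ring(mask,seed,R,K,T,z):
    m=np.zeros_like(mask);cv2.circle(m,seed,R,255,-1);m&=mask
    pts=np.argwhere(m>0)[:,::-1]
    if len(pts)<8:return None
    hull=cv2.convexHull(pts.astype(np.int32))
    W=cast(hull,K,T,z)[:,:2]
    c,r=cv2.minEnclosingCircle((W*1000).astype(np.float32))
    return np.round(c,1),round(2*r,1),len(pts)
E
python3 - <<'E'
from meas import *
H=[44,50,56,62]
seeds={"top":[(386,306),(397,231),(325,300),(440,267)],"side":[(251,315),(353,295),(231,262),(337,337)]}
spots=[(266,247),(237,247),(207,247),(178,246)]
for n in("top","side"):
    f=np.load(n+"0.npz");p,d,K,T=[f[k] for k in"pdKT"];C=cloud(d,K,T)*1000
    hsv=cv2.cvtColor(p,cv2.COLOR_BGR2HSV)
    for i,s in enumerate(seeds[n]):
        m=((abs(C[...,2]-H[i])<6)&(hsv[...,1]<90)).astype(np.uint8)*255
        print(n,"socket",i+1,ring(m,s,22,K,T,H[i]/1000))
    w=((hsv[...,1]<60)&(hsv[...,2]>150)).astype(np.uint8)*255
    sp=spots if n=="top" else [(268,232),(256,216),(245,202),(236,188)]
    for i,s in enumerate(sp): print(n,"spot",i+1,ring(w,s,15 if n=="top" else 12,K,T,.006), C[s[1],s[0]].round(1))
    if n=="top":
        for nm,s,zz in(("gear",(327,228),22),("pA",(454,221),62),("pB",(449,315),62)):
            m=(abs(C[...,2]-zz)<6).astype(np.uint8)*255
            print(nm,ring(m,s,22,K,T,zz/1000))
        print("screwdriver",cast([(347,155),(436,174)],K,T,.013).round(3))
E
```

```text
top socket 1 (array([ 434.9, -223.3]), 27.3, 62)
top socket 2 (array([ 610.2, -242.4]), 38.2, 117)
top socket 3 (array([448.4, -81.5]), 47.5, 157)
top socket 4 (array([ 529.1, -343. ]), 60.2, 257)
top spot 1 (array([569.3,  59.6]), 28.1, 109) [569.   59.5   2.5]
top spot 2 (array([569.3, 129.5]), 38.2, 204) [568.  129.1  -3.4]
top spot 3 (array([569.2, 199.8]), 48.4, 323) [566.4 198.9   5.7]
top spot 4 (array([569.2, 269.5]), 60.4, 506) [567.6 267.9   4.2]
gear (array([617.6, -84.1]), 66.8, 351)
pA (array([ 634.8, -374.5]), 61.1, 257)
pB (array([ 418.9, -365.1]), 60.7, 265)
screwdriver [[ 0.791 -0.129  0.013]
 [ 0.75  -0.342  0.013]]
side socket 1 (array([ 434.4, -228.2]), 31.9, 143)
side socket 2 (array([ 608.3, -248.8]), 43.3, 200)
side socket 3 (array([447.5, -87.5]), 53.5, 228)
side socket 4 (array([ 527.8, -347.8]), 63.7, 519)
side spot 1 (array([562.1,  43.1]), 63.7, 87) [570.9  57.7   5.1]
side spot 2 (array([574.9, 144.6]), 70.6, 137) [570.9 131.4   4.6]
side spot 3 (array([574.3, 201.5]), 111.8, 199) [569.5 200.8   5. ]
side spot 4 (array([566.7, 268.9]), 109.8, 232) [571.4 271.8   6.8]
```

jog_arm(plan=[[[0.4,-0.2,0.3],-0.2],[[0.7,-0.4,0.6],-0.4],[[1,-0.5,0.8],-0.6],[[1,-0.5,1],-0.8],[[1,-0.5,1],-0.845],[[1,-0.5,1],-0.845],[[1,-0.5,1],-0.845],[[1,-0.5,1],-0.845],[[1,-0.5,1],-0.845],[[1,-0.5,1],-0.845],[[1,-0.5,1],-0.845]], hand=-1, grip_force=60)

```text
t: 1.48
eef_pos: [0.242, -0.5581, 0.1313]
orientation: [0.707, 0.707, -0.0, -0.0]
contact_force: [0.5, -0.2, -0.2]
grip_width: 0.0852
grasp_force: 0.0
```

jog_arm(plan=[[[0.35,0.45,0],0],[[0.7,0.95,0],0],[[0.7,0.95,0],0],[[0.7,0.95,0],0]])

```text
t: 1.98
eef_pos: [0.3367, -0.4882, 0.1313]
orientation: [0.707, 0.707, -0.0, -0.0]
contact_force: [-0.6, -0.2, -0.4]
grip_width: 0.0852
grasp_force: 0.0
```

jog_arm(plan=[[[0.35,0.45,0],0],[[0.7,0.95,0],0],[[0.7,0.95,0],0],[[0.7,0.95,0],0],[[0.7,0.95,0],0]])

```text
t: 2.6
eef_pos: [0.4294, -0.4202, 0.1311]
orientation: [0.708, 0.706, -0.001, -0.0]
contact_force: [-0.0, -0.2, 1.1]
grip_width: 0.0855
grasp_force: 0.0
```

jog_arm(plan=[[[0.38,0.5,0],0],[[0.76,0.98,0],0],[[0.76,0.98,0],0],[[0.76,0.98,0],0],[[0.76,0.98,0],0],[[0.76,0.98,0],0]])

```text
t: 3.35
eef_pos: [0.5285, -0.3437, 0.1313]
orientation: [0.708, 0.706, -0.0, -0.0]
contact_force: [-0.4, 0.4, 0.1]
grip_width: 0.0856
grasp_force: 0.0
```

```bash
python3 - <<'E'
from plant import *
import cv2
for k in range(3): s=state();print(s["t"],s["eef_pos"],s["orientation"],s["joint_pos"].round(2))
p,d=read_camera("wrist");cv2.imwrite("pics/w1.png",p)
s=state();print(s["t"],s["eef_pos"])
print(calibration("wrist"))
E
```

```text
3.35 [ 0.52847654 -0.34368079  0.13128685] [ 7.08006739e-01  7.06205555e-01 -4.11479358e-04 -5.88060043e-05] [ 0.7   0.73 -0.28  1.66  0.26  0.79  0.3 ]
3.35 [ 0.52847654 -0.34368079  0.13128685] [ 7.08006739e-01  7.06205555e-01 -4.11479358e-04 -5.88060043e-05] [ 0.7   0.73 -0.28  1.66  0.26  0.79  0.3 ]
3.35 [ 0.52847654 -0.34368079  0.13128685] [ 7.08006739e-01  7.06205555e-01 -4.11479358e-04 -5.88060043e-05] [ 0.7   0.73 -0.28  1.66  0.26  0.79  0.3 ]
3.4 [ 0.52880365 -0.34331146  0.1313289 ]
{'camera_matrix': array([[429.92600254,   0.        , 324.74298519],
       [  0.        , 429.92600254, 247.87139948],
       [  0.        ,   0.        ,   1.        ]]), 'cam_to_world': array([[ 9.99997380e-01, -1.78872084e-03, -1.42837525e-03,
         5.28444118e-01],
       [-2.15553084e-03, -9.45842649e-01, -3.24618293e-01,
        -2.59705602e-01],
       [-7.70366722e-04,  3.24620522e-01, -9.45844027e-01,
         2.73200885e-01],
       [ 0.00000000e+00,  0.00000000e+00,  0.00000000e+00,
         1.00000000e+00]])}
```

View pics/w1.png

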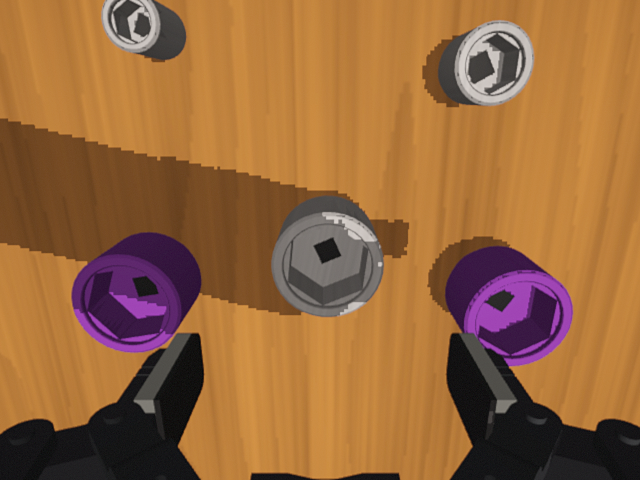

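Wrist view: socket_4's rim centre is at about (327,265), midway between the fingers. The purple ones stand outside the fingers. Casting that ray gives y ≈ -342, which agrees with the top view.

jog_arm(plan=[[[0,0,0.5],0],[[0,0,1],0],[[0,0,1],0]])

```text
t: 3.78
eef_pos: [0.5264, -0.3408, 0.0278]
orientation: [0.707, 0.707, -0.001, -0.004]
contact_force: [-0.3, -0.4, 1.3]
grip_width: 0.0855
grasp_force: 0.0
```

jog_arm(plan=[[[0,0,0.17],0],[[0,0,0.17],0],[[0,0,0.17],0]])

```text
t: 4.15
eef_pos: [0.5307, -0.3426, 0.0157]
orientation: [0.707, 0.707, 0.0, 0.001]
contact_force: [-0.5, 0.4, -0.9]
grip_width: 0.0855
grasp_force: 0.0
```

jog_arm(plan=[[[0,0,0],0],[[0,0,0],0],[[0,0,0],0],[[0,0,0],0],[[0,0,0],0],[[0,0,0],0],[[0,0,0],0],[[0,0,0],0]], hand=1, grip_force=60)

```text
t: 5.15
eef_pos: [0.5302, -0.3425, 0.0155]
orientation: [0.707, 0.707, -0.0, 0.001]
contact_force: [-1.1, 0.9, 5.2]
grip_width: 0.0588
grasp_force: 64.9
```

jog_arm(plan=[[[0,0,-0.1],0],[[0,0,-0.3],0],[[0,0,-0.3],0],[[0,0,-0.3],0]])

```text
t: 5.65
eef_pos: [0.5297, -0.3421, 0.0445]
orientation: [0.707, 0.707, -0.0, 0.0]
contact_force: [-0.1, -0.3, -5.9]
grip_width: 0.0592
grasp_force: 65.8
```

jog_arm(plan=[[[0,0,-0.4],0],[[0.15,0,-0.8],0],[[0.4,0.03,-0.8],0],[[0.7,0.05,-0.8],0],[[1,0.066,-0.8],0]])

```text
t: 6.28
eef_pos: [0.5359, -0.2411, 0.1238]
orientation: [0.707, 0.707, -0.0, -0.001]
contact_force: [-0.2, 0.9, -5.5]
grip_width: 0.0587
grasp_force: 67.9
```

jog_arm(plan=[[[0.35,0.022,0],0],[[0.7,0.044,0],0],[[1,0.066,0],0]])

```text
t: 6.65
eef_pos: [0.5425, -0.1403, 0.1238]
orientation: [0.707, 0.707, -0.0, -0.001]
contact_force: [0.0, 0.7, -6.3]
grip_width: 0.0586
grasp_force: 67.9
```

jog_arm(plan=[[[0.35,0.022,0],0],[[0.7,0.044,0],0],[[1,0.066,0],0]])

```text
t: 7.02
eef_pos: [0.5491, -0.0404, 0.1238]
orientation: [0.707, 0.708, -0.0, -0.001]
contact_force: [1.0, 0.2, -4.5]
grip_width: 0.0586
grasp_force: 67.9
```

jog_arm(plan=[[[0.35,0.022,0],0],[[0.7,0.044,0],0],[[1,0.066,0],0]])

```text
t: 7.4
eef_pos: [0.5556, 0.0596, 0.1238]
orientation: [0.707, 0.708, -0.0, -0.0]
contact_force: [0.1, -0.1, -4.6]
grip_width: 0.0589
grasp_force: 67.9
```

jog_arm(plan=[[[0.35,0.022,0],0],[[0.7,0.044,0],0],[[1,0.066,0],0]])

```text
t: 7.78
eef_pos: [0.5621, 0.1596, 0.1238]
orientation: [0.707, 0.708, -0.0, -0.0]
contact_force: [0.9, -0.7, -6.0]
grip_width: 0.0591
grasp_force: 67.9
```

jog_arm(plan=[[[0.35,0.022,0],0],[[0.7,0.044,0],0],[[1,0.066,0],0],[[1,0.066,0],0],[[1,0.066,0],0],[[1,0.066,0],0]])

```text
t: 8.52
eef_pos: [0.5693, 0.2562, 0.1239]
orientation: [0.708, 0.707, -0.001, 0.0]
contact_force: [0.5, -0.7, -5.2]
grip_width: 0.0588
grasp_force: 67.7
```

jog_arm(plan=[[[0.13,0,0.2],0],[[0.13,0,0.5],0],[[0.13,0,0.8],0],[[0.13,0,0.92],0],[[0.13,0,0.92],0],[[0.13,0,0.92],0],[[0.13,0,0.92],0]])

```text
t: 9.4
eef_pos: [0.5701, 0.2715, 0.0336]
orientation: [0.707, 0.707, 0.001, 0.0]
contact_force: [-0.2, -0.4, -4.7]
grip_width: 0.0588
grasp_force: 67.6
```

```bash
python3 - <<'E'
from plant import *
from meas import *
p,d=read_camera("wrist");c=calibration("wrist");cv2.imwrite("pics/w2.png",p)
s=state();print(s["t"],s["eef_pos"])
E
```

```text
9.45 [0.57001541 0.27132601 0.03346076]
```

View pics/w2.png

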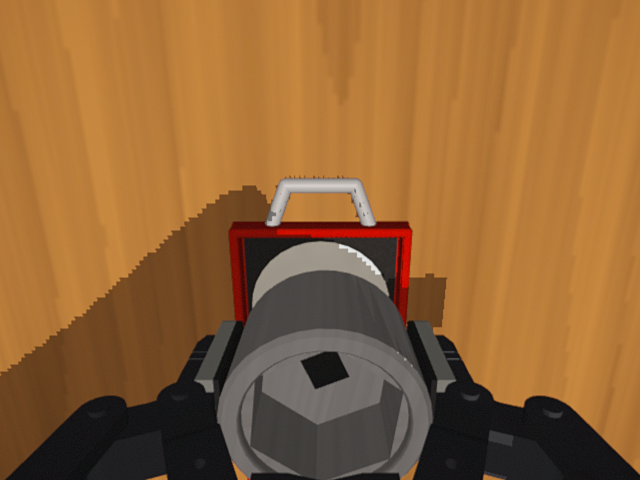

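The wrist view shows socket_4 held upright over the centre of the 60 mm spot, with the spot's far edge at (320,243). I'll lower and release.

jog_arm(plan=[[[-0.01,0,0.05],0],[[-0.01,0,0.1],0],[[-0.01,0,0.115],0],[[-0.01,0,0.115],0],[[-0.01,0,0.115],0]])

```text
t: 10.07
eef_pos: [0.5692, 0.2697, 0.0215]
orientation: [0.707, 0.707, -0.0, 0.0]
contact_force: [-3.2, -1.7, 6.4]
grip_width: 0.059
grasp_force: 68.6
```

jog_arm(plan=[[[0,0,0],0],[[0,0,0],0],[[0,0,0],0],[[0,0,0],0],[[0,0,-0.2],0],[[0,0,-0.6],0],[[0,0,-1],0],[[0,0,-1],0]], hand=-1)

```text
t: 11.08
eef_pos: [0.5719, 0.2715, 0.1259]
orientation: [0.707, 0.707, 0.004, 0.001]
contact_force: [0.1, 0.7, -0.3]
grip_width: 0.0853
grasp_force: 0.0
```

jog_arm(plan=[[[-0.44,-0.15,0],0],[[-0.88,-0.3,0],0]])

```text
t: 11.32
eef_pos: [0.5386, 0.1811, 0.1211]
orientation: [0.707, 0.708, 0.0, 0.0]
contact_force: [1.4, -0.5, 0.6]
grip_width: 0.0852
grasp_force: 0.0
```

jog_arm(plan=[[[-0.44,-0.15,0],0],[[-0.88,-0.3,0],0]])

```text
t: 11.58
eef_pos: [0.5086, 0.0925, 0.1211]
orientation: [0.707, 0.707, -0.0, 0.0]
contact_force: [1.0, -0.0, -0.1]
grip_width: 0.0856
grasp_force: 0.0
```

jog_arm(plan=[[[-0.44,-0.15,0],0],[[-0.88,-0.3,0],0]])

```text
t: 11.82
eef_pos: [0.4787, 0.0045, 0.1211]
orientation: [0.707, 0.707, 0.0, 0.0]
contact_force: [1.0, -0.9, 0.1]
grip_width: 0.085
grasp_force: 0.0
```

jog_arm(plan=[[[-0.44,-0.15,0],0],[[-0.88,-0.3,0],0],[[-0.88,-0.3,0],0],[[-0.88,-0.3,0],0],[[-0.88,-0.3,0],0],[[-0.88,-0.3,0],0]])

```text
t: 12.58
eef_pos: [0.4497, -0.0809, 0.1209]
orientation: [0.706, 0.708, 0.0, -0.0]
contact_force: [-0.5, 0.4, -1.0]
grip_width: 0.0856
grasp_force: 0.0
```

jog_arm(plan=[[[0,0,0.5],0],[[0,-0.01,1],0],[[0,-0.01,1],0],[[0,-0.01,1],0]])

```text
t: 13.08
eef_pos: [0.4501, -0.0814, 0.0219]
orientation: [0.707, 0.707, 0.002, 0.001]
contact_force: [-0.3, 0.7, 0.6]
grip_width: 0.0854
grasp_force: 0.0
```

jog_arm(plan=[[[0,0,0.08],0],[[0,0,0.08],0],[[0,0,0.08],0]])

```text
t: 13.45
eef_pos: [0.4497, -0.0822, 0.0144]
orientation: [0.707, 0.707, 0.001, 0.001]
contact_force: [0.4, 0.8, 0.3]
grip_width: 0.0856
grasp_force: 0.0
```

jog_arm(plan=[[[0,0,0],0],[[0,0,0],0],[[0,0,0],0],[[0,0,0],0],[[0,0,0],0],[[0,0,0],0],[[0,0,0],0],[[0,0,0],0]], hand=1)

```text
t: 14.45
eef_pos: [0.4485, -0.0821, 0.0134]
orientation: [0.707, 0.707, 0.0, 0.0]
contact_force: [-0.4, -0.0, 7.5]
grip_width: 0.0467
grasp_force: 60.6
```

jog_arm(plan=[[[0,0,-0.1],0],[[0,0,-0.3],0],[[0,0,-0.3],0],[[0,0,-0.3],0]])

```text
t: 14.95
eef_pos: [0.4481, -0.0822, 0.0425]
orientation: [0.707, 0.707, -0.0, -0.0]
contact_force: [0.1, 0.6, -2.9]
grip_width: 0.0468
grasp_force: 62.4
```

jog_arm(plan=[[[0,0,-0.4],0],[[0.15,0.05,-0.8],0],[[0.4,0.15,-0.8],0],[[0.7,0.3,-0.8],0],[[0.94,0.4,-0.8],0]])

```text
t: 15.58
eef_pos: [0.4884, 0.0131, 0.1221]
orientation: [0.707, 0.707, -0.0, -0.0]
contact_force: [1.0, -0.3, -4.5]
grip_width: 0.0471
grasp_force: 64.0
```

jog_arm(plan=[[[0.3,0.13,0],0],[[0.6,0.26,0],0],[[0.94,0.4,0],0]])

```text
t: 15.95
eef_pos: [0.5278, 0.1061, 0.1216]
orientation: [0.707, 0.707, -0.001, -0.0]
contact_force: [0.7, -0.9, -4.4]
grip_width: 0.0472
grasp_force: 64.0
```

jog_arm(plan=[[[0.3,0.13,0],0],[[0.6,0.26,0],0],[[0.85,0.37,0],0],[[0.94,0.405,0],0],[[0.94,0.405,0],0],[[0.94,0.405,0],0],[[0.94,0.405,0],0]])

```text
t: 16.82
eef_pos: [0.5686, 0.1984, 0.1227]
orientation: [0.708, 0.707, -0.001, 0.0]
contact_force: [0.1, -0.1, -4.4]
grip_width: 0.0468
grasp_force: 63.9
```

jog_arm(plan=[[[0,0,0.2],0],[[0,0,0.5],0],[[0,0,0.8],0],[[0,0,0.92],0],[[0,0,0.92],0],[[0,0,0.92],0],[[0,0,0.92],0]])

```text
t: 17.7
eef_pos: [0.5696, 0.2003, 0.032]
orientation: [0.707, 0.707, 0.001, 0.0]
contact_force: [-0.3, -1.0, -3.3]
grip_width: 0.0468
grasp_force: 63.8
```

Next I lower it 12.5 mm to the pad.

jog_arm(plan=[[[0,0,0.05],0],[[0,0,0.1],0],[[0,0,0.125],0],[[0,0,0.125],0],[[0,0,0.125],0]])

```text
t: 18.32
eef_pos: [0.5687, 0.1998, 0.0194]
orientation: [0.707, 0.707, -0.0, 0.0]
contact_force: [-2.8, -1.1, 7.5]
grip_width: 0.0468
grasp_force: 65.0
```

jog_arm(plan=[[[0,0,0],0],[[0,0,0],0],[[0,0,0],0],[[0,0,0],0],[[0,0,-0.2],0],[[0,0,-0.6],0],[[0,0,-1],0],[[0,0,-1],0]], hand=-1)

```text
t: 19.32
eef_pos: [0.5713, 0.2014, 0.123]
orientation: [0.707, 0.707, 0.004, 0.001]
contact_force: [0.1, 0.8, -0.3]
grip_width: 0.085
grasp_force: 0.0
```

jog_arm(plan=[[[-0.44,0.04,0],0],[[-0.885,0.08,0],0]])

```text
t: 19.58
eef_pos: [0.5766, 0.1109, 0.1187]
orientation: [0.706, 0.708, 0.0, 0.0]
contact_force: [0.4, 0.4, -0.8]
grip_width: 0.0854
grasp_force: 0.0
```

jog_arm(plan=[[[-0.44,0.04,0],0],[[-0.885,0.08,0],0]])

```text
t: 19.82
eef_pos: [0.5846, 0.0215, 0.1185]
orientation: [0.707, 0.707, -0.0, -0.0]
contact_force: [0.1, -0.2, -0.0]
grip_width: 0.0852
grasp_force: 0.0
```

jog_arm(plan=[[[-0.44,0.04,0],0],[[-0.885,0.08,0],0]])

```text
t: 20.08
eef_pos: [0.5926, -0.0669, 0.1185]
orientation: [0.707, 0.707, -0.0, -0.0]
contact_force: [0.7, 0.2, -0.1]
grip_width: 0.0854
grasp_force: 0.0
```

jog_arm(plan=[[[-0.44,0.04,0],0],[[-0.885,0.08,0],0]])

```text
t: 20.32
eef_pos: [0.6006, -0.1554, 0.1185]
orientation: [0.707, 0.707, -0.0, -0.0]
contact_force: [0.3, -0.3, -0.8]
grip_width: 0.0855
grasp_force: 0.0
```

jog_arm(plan=[[[-0.44,0.04,0],0],[[-0.885,0.08,0],0],[[-0.885,0.08,0],0],[[-0.885,0.08,0],0],[[-0.885,0.08,0],0],[[-0.885,0.08,0],0]])

```text
t: 21.08
eef_pos: [0.6091, -0.2411, 0.1185]
orientation: [0.706, 0.708, 0.0, -0.0]
contact_force: [0.5, -0.5, -0.1]
grip_width: 0.0855
grasp_force: 0.0
```

jog_arm(plan=[[[0,0,0.5],0],[[0,0.01,1],0],[[0,0.01,1],0],[[0,0.01,1],0]])

```text
t: 21.58
eef_pos: [0.6113, -0.2421, 0.02]
orientation: [0.707, 0.707, 0.001, 0.001]
contact_force: [-0.1, -0.3, 0.1]
grip_width: 0.0848
grasp_force: 0.0
```

jog_arm(plan=[[[0,0,0.075],0],[[0,0,0.075],0],[[0,0,0.075],0]])

```text
t: 21.95
eef_pos: [0.6103, -0.2428, 0.0116]
orientation: [0.707, 0.707, 0.0, 0.001]
contact_force: [-0.4, 0.3, -0.2]
grip_width: 0.0854
grasp_force: 0.0
```

jog_arm(plan=[[[0,0,0],0],[[0,0,0],0],[[0,0,0],0],[[0,0,0],0],[[0,0,0],0],[[0,0,0],0],[[0,0,0],0],[[0,0,0],0]], hand=1)

```text
t: 22.95
eef_pos: [0.6102, -0.2425, 0.0111]
orientation: [0.707, 0.707, 0.0, 0.0]
contact_force: [0.1, 0.3, 5.5]
grip_width: 0.0364
grasp_force: 59.9
```

jog_arm(plan=[[[0,0,-0.1],0],[[0,0,-0.3],0],[[0,0,-0.3],0],[[0,0,-0.3],0]])

```text
t: 23.45
eef_pos: [0.6097, -0.2427, 0.041]
orientation: [0.707, 0.707, -0.0, 0.0]
contact_force: [0.1, -0.2, -2.2]
grip_width: 0.0366
grasp_force: 60.2
```

jog_arm(plan=[[[0,0,-0.4],0],[[0.15,0,-0.8],0],[[0.4,-0.04,-0.8],0],[[0.7,-0.07,-0.8],0],[[0.93,-0.1,-0.8],0]])

```text
t: 24.08
eef_pos: [0.5992, -0.148, 0.1204]
orientation: [0.707, 0.708, -0.0, -0.001]
contact_force: [-0.2, 0.0, -2.0]
grip_width: 0.0367
grasp_force: 60.6
```

jog_arm(plan=[[[0.3,-0.03,0],0],[[0.6,-0.06,0],0],[[0.93,-0.1,0],0]])

```text
t: 24.45
eef_pos: [0.5892, -0.056, 0.1202]
orientation: [0.707, 0.707, -0.0, -0.0]
contact_force: [-0.1, 0.1, -2.1]
grip_width: 0.0368
grasp_force: 60.6
```

jog_arm(plan=[[[0.3,-0.03,0],0],[[0.6,-0.06,0],0],[[0.93,-0.1,0],0]])

```text
t: 24.82
eef_pos: [0.5793, 0.037, 0.1203]
orientation: [0.707, 0.707, -0.0, -0.0]
contact_force: [0.1, 0.1, -2.5]
grip_width: 0.0368
grasp_force: 60.6
```

jog_arm(plan=[[[0.3,-0.03,0],0],[[0.6,-0.06,0],0],[[0.85,-0.1,0],0],[[0.93,-0.105,0],0],[[0.93,-0.105,0],0],[[0.93,-0.105,0],0],[[0.93,-0.105,0],0]])

```text
t: 25.7
eef_pos: [0.5695, 0.1279, 0.1207]
orientation: [0.708, 0.707, -0.0, 0.0]
contact_force: [0.6, -0.0, -2.2]
grip_width: 0.0372
grasp_force: 60.6
```

jog_arm(plan=[[[0,0,0.2],0],[[0,0,0.5],0],[[0,0,0.8],0],[[0,0,0.92],0],[[0,0,0.92],0],[[0,0,0.92],0],[[0,0,0.92],0]])

```text
t: 26.58
eef_pos: [0.5702, 0.1297, 0.03]
orientation: [0.707, 0.707, 0.001, 0.001]
contact_force: [-0.1, 1.0, -2.6]
grip_width: 0.0365
grasp_force: 60.6
```

jog_arm(plan=[[[0,0,0.05],0],[[0,0,0.1],0],[[0,0,0.128],0],[[0,0,0.128],0],[[0,0,0.128],0]])

```text
t: 27.2
eef_pos: [0.5691, 0.1293, 0.0171]
orientation: [0.707, 0.707, -0.0, 0.0]
contact_force: [-3.1, -1.1, 8.5]
grip_width: 0.0368
grasp_force: 62.0
```

jog_arm(plan=[[[0,0,0],0],[[0,0,0],0],[[0,0,0],0],[[0,0,0],0],[[0,0,-0.2],0],[[0,0,-0.6],0],[[0,0,-1],0],[[0,0,-1],0]], hand=-1)

```text
t: 28.2
eef_pos: [0.5719, 0.1305, 0.1205]
orientation: [0.707, 0.707, 0.003, 0.002]
contact_force: [0.5, -0.1, 0.1]
grip_width: 0.0858
grasp_force: 0.0
```

jog_arm(plan=[[[-0.44,-0.17,0],0],[[-0.88,-0.335,0],0]])

```text
t: 28.45
eef_pos: [0.535, 0.0407, 0.1161]
orientation: [0.706, 0.708, -0.0, 0.0]
contact_force: [-0.1, -1.2, 0.1]
grip_width: 0.0857
grasp_force: 0.0
```

jog_arm(plan=[[[-0.44,-0.17,0],0],[[-0.88,-0.335,0],0]])

```text
t: 28.7
eef_pos: [0.5013, -0.048, 0.116]
orientation: [0.707, 0.707, -0.0, -0.0]
contact_force: [1.2, -0.7, 0.5]
grip_width: 0.0854
grasp_force: 0.0
```

jog_arm(plan=[[[-0.44,-0.17,0],0],[[-0.88,-0.335,0],0]])

```text
t: 28.95
eef_pos: [0.4679, -0.1359, 0.1161]
orientation: [0.707, 0.707, -0.0, -0.0]
contact_force: [-0.0, -0.5, -0.4]
grip_width: 0.0853
grasp_force: 0.0
```

jog_arm(plan=[[[-0.44,-0.17,0],0],[[-0.88,-0.335,0],0],[[-0.88,-0.335,0],0],[[-0.88,-0.335,0],0],[[-0.88,-0.335,0],0],[[-0.88,-0.335,0],0]])

```text
t: 29.7
eef_pos: [0.436, -0.2214, 0.1161]
orientation: [0.706, 0.708, 0.0, -0.0]
contact_force: [-0.3, 0.6, -0.5]
grip_width: 0.0855
grasp_force: 0.0
```

jog_arm(plan=[[[0,0,0.5],0],[[-0.01,-0.01,1],0],[[-0.01,-0.01,1],0],[[-0.01,-0.01,1],0]])

```text
t: 30.2
eef_pos: [0.4354, -0.2231, 0.0171]
orientation: [0.707, 0.708, 0.0, 0.001]
contact_force: [-0.0, 0.2, -0.9]
grip_width: 0.0852
grasp_force: 0.0
```

jog_arm(plan=[[[0,0,0.07],0],[[0,0,0.07],0],[[0,0,0.07],0]])

```text
t: 30.58
eef_pos: [0.4347, -0.2238, 0.0097]
orientation: [0.707, 0.707, 0.0, 0.001]
contact_force: [0.2, -0.5, -0.2]
grip_width: 0.0852
grasp_force: 0.0
```

jog_arm(plan=[[[0,0,0],0],[[0,0,0],0],[[0,0,0],0],[[0,0,0],0],[[0,0,0],0],[[0,0,0],0],[[0,0,0],0],[[0,0,0],0]], hand=1)

```text
t: 31.58
eef_pos: [0.4345, -0.2236, 0.0093]
orientation: [0.707, 0.707, 0.0, 0.0]
contact_force: [-0.8, 0.1, 5.5]
grip_width: 0.0269
grasp_force: 58.9
```

jog_arm(plan=[[[0,0,-0.1],0],[[0,0,-0.3],0],[[0,0,-0.3],0],[[0,0,-0.3],0]])

```text
t: 32.08
eef_pos: [0.4342, -0.2237, 0.0388]
orientation: [0.707, 0.707, -0.0, -0.0]
contact_force: [-0.3, 0.4, -0.3]
grip_width: 0.0265
grasp_force: 59.0
```

jog_arm(plan=[[[0,0,-0.4],0],[[0.15,0.05,-0.8],0],[[0.4,0.2,-0.8],0],[[0.7,0.33,-0.8],0],[[0.945,0.45,-0.8],0]])

```text
t: 32.7
eef_pos: [0.4794, -0.1279, 0.1184]
orientation: [0.707, 0.707, -0.0, -0.0]
contact_force: [0.0, 0.6, -0.8]
grip_width: 0.0266
grasp_force: 59.3
```

jog_arm(plan=[[[0.3,0.15,0],0],[[0.6,0.3,0],0],[[0.945,0.45,0],0]])

```text
t: 33.08
eef_pos: [0.5242, -0.034, 0.1181]
orientation: [0.707, 0.707, -0.001, -0.0]
contact_force: [0.5, 0.6, -1.8]
grip_width: 0.0268
grasp_force: 59.3
```

jog_arm(plan=[[[0.3,0.15,0],0],[[0.6,0.3,0],0],[[0.85,0.4,0],0],[[0.945,0.45,0],0],[[0.945,0.45,0],0],[[0.945,0.45,0],0],[[0.945,0.45,0],0]])

```text
t: 33.95
eef_pos: [0.569, 0.0584, 0.1189]
orientation: [0.708, 0.707, -0.001, 0.0]
contact_force: [0.0, 0.9, -1.5]
grip_width: 0.0262
grasp_force: 59.3
```

jog_arm(plan=[[[0,0,0.2],0],[[0,0,0.5],0],[[0,0,0.8],0],[[0,0,0.92],0],[[0,0,0.92],0],[[0,0,0.92],0],[[0,0,0.92],0]])

```text
t: 34.83
eef_pos: [0.5701, 0.06, 0.0281]
orientation: [0.707, 0.707, 0.001, 0.001]
contact_force: [-0.3, -0.7, -1.2]
grip_width: 0.0264
grasp_force: 59.3
```

jog_arm(plan=[[[0,0,0.05],0],[[0,0,0.1],0],[[0,0,0.128],0],[[0,0,0.128],0],[[0,0,0.128],0]])

```text
t: 35.45
eef_pos: [0.5691, 0.0599, 0.0152]
orientation: [0.707, 0.707, -0.0, 0.0]
contact_force: [-2.8, -1.1, 11.3]
grip_width: 0.0267
grasp_force: 60.6
```

jog_arm(plan=[[[0,0,0],0],[[0,0,0],0],[[0,0,0],0],[[0,0,0],0],[[0,0,-0.2],0],[[0,0,-0.6],0],[[0,0,-1],0],[[0,0,-1],0]], hand=-1)

```text
t: 36.45
eef_pos: [0.5716, 0.0606, 0.1171]
orientation: [0.707, 0.707, 0.003, 0.002]
contact_force: [-0.1, -0.2, -0.9]
grip_width: 0.0855
grasp_force: 0.0
```

jog_arm(plan=[[[-0.4,0,-0.4],0],[[-0.8,0,-0.8],0],[[-1,0,-1],0]])

```text
t: 36.83
eef_pos: [0.5695, -0.043, 0.215]
orientation: [0.708, 0.706, -0.0, 0.001]
contact_force: [0.4, 0.7, -0.7]
grip_width: 0.0853
grasp_force: 0.0
```

jog_arm(plan=[[[-0.4,0,0],0],[[-0.8,-0.4,0],0],[[-1,-0.8,0],0],[[-1,-0.8,0],0]])

```text
t: 37.33
eef_pos: [0.4853, -0.1427, 0.2129]
orientation: [0.709, 0.706, -0.002, -0.001]
contact_force: [0.0, -0.6, 0.3]
grip_width: 0.0854
grasp_force: 0.0
```

```bash
python3 - <<'E'
from plant import *
from meas import *
n="top";p,d=read_camera(n);c=calibration(n);K,T=c["camera_matrix"],c["cam_to_world"]
cv2.imwrite("pics/top1.png",p);C=cloud(d,K,T)*1000
for i,(x,y,h) in enumerate([(569.3,59.6,44),(569.3,129.5,50),(569.2,199.8,56),(569.2,269.5,62)]):
    q=K@(T[:3,:3].T@(np.array([x,y,h+6])/1000-T[:3,3]));s=tuple(int(v) for v in np.round(q[:2]/q[2]))
    m=(abs(C[...,2]-h-6)<6).astype(np.uint8)*255
    print(i+1,s,ring(m,s,16,K,T,(h+6)/1000))
m=(abs(C[...,2]-22)<6).astype(np.uint8)*255
print("gear",ring(m,(327,228),22,K,T,.022))
E
```

```text
1 (264, 246) (array([568.6,  59.8]), 27.8, 70)
2 (234, 245) (array([568.8, 128.1]), 37.6, 115)
3 (202, 245) (array([568.4, 199.2]), 48.6, 169)
4 (171, 244) (array([569.1, 267.3]), 60.5, 260)
gear (array([617.6, -84.1]), 66.8, 360)
```

View pics/top1.png

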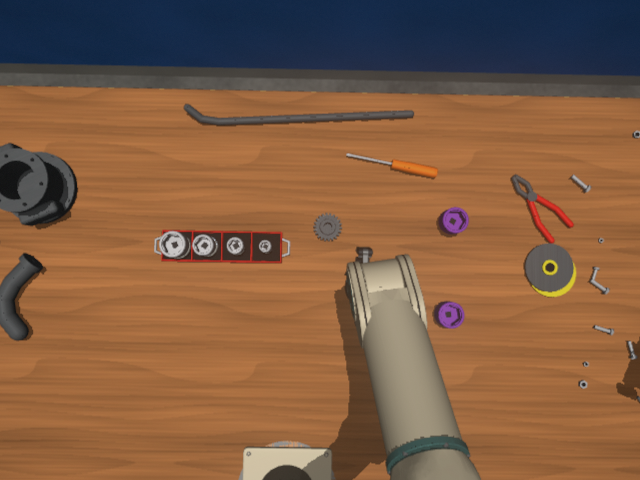

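All four sockets stand in their bays at (175,244), (204,245), (235,245) and (265,246), each within 3 mm of its spot. The gear's measured position is unchanged and the screwdriver lies where it did in the first picture.

```bash
python3 -c "
from plant import *
print(sign_off())"
```

```text
the job is handed in; nothing more can be done
None
```

The job is handed in: all four sockets stand upright in the tray in order of size, each measured within 3 mm of its spot's centre, and the gear and screwdriver were not disturbed.

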